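Sort the finished stones and shut the specimen case

TASK

Sort the four loose stones: the two low domed stones go in the hinged wooden case, one flat in each bay (either way round), the flat sawn slab lies in the square white card tray, and the tall pointed stone, which would stand above the rim of the case, stands upright in the round steel dish. Lower each stone into place rather than dropping it; only when all four are in place and nothing stands above the rim of the case, close its lid fully. Leave the amber jar and the brush where they are.

Things in the scene. Friction and masses are not known exactly. Their poses are not given: they have to be found in the camera images.
- oval_center (a point): Low domed stone, oval, polished grey-brown: 60 mm long, 34 mm wide, 18 mm high, flat underside, side wall upright for the lowest 9 mm, domed above; about 70 g, loose. The point is its centre, 9 mm above its flat underside. x along its length, y across its width, z up.
- round_center (a point): Low domed stone, round, polished grey-brown: 38 mm across, 18 mm high, flat underside, side wall upright for the lowest 9 mm, domed above; about 50 g, loose. The point is its centre, 9 mm above its flat underside; z up.
- slab_center (a point): Flat sawn stone slab, a six-cornered plate, grey-brown: 64 mm long, 44 mm wide, 10 mm thick; about 70 g, loose. The two long sides are parallel, 44 mm apart. The point is its centre, 5 mm above its underside. x along its length, y across its width, z up.
- tower_center (a point): Tall six-sided stone with a pointed top, standing upright, grey-brown: 34 mm across its flats (39 mm across corners), 68 mm high, the upright sides end at 52 mm; about 150 g, loose. The point is half-way up its height, 34 mm above its foot. One pair of flats faces its +x and -x; z up.
- case: Open-topped dark wooden case, fixed to the bench: 120 mm (x) by 200 mm (y), rim 40 mm high, walls, floor and divider 5 mm thick. One divider along its x at y = 0, as high as the rim, makes two equal bays of 110 mm (x) by 92 mm (y), centred at y = +50 mm and y = -50 mm. Origin: centre of its underside. The hinge of its lid runs along its y at x = +60 mm (the side away from the robot), 40 mm up.
- lid (a joint): Hinge angle of the case's lid in rad: 0 shut, 1.57 upright, 1.9 the stop, leaning back away from the robot; starts open at 1.6 to 1.85. The lid is a plain wooden panel 8 mm thick, 200 mm wide, reaching 132 mm from the hinge (it overhangs the front rim by 12 mm when shut), with no handle. The hinge is stiff and the lid stays where it is left; about 2 to 5 N on it, 100 mm from the hinge, push it shut.
- tray: Open square white card tray, fixed to the bench: 120 by 120 mm, 25 mm high, walls and floor 4 mm thick. Origin: centre of its underside; x and y along its sides.
- dish: Open round steel dish, fixed to the bench: 120 mm across, 25 mm high, wall 4 mm, flat floor 5 mm thick. Origin: centre of its underside.
- jar: Bystander: standing amber glass jar with a red lid, 80 mm across, 130 mm high. Origin: centre of its underside. Not to be moved.
- brush: Bystander: small brush (wooden handle, grey head) lying on the bench beyond the trays, along its x. Not to be moved.

How it is judged:
On the way, in this order (a step that is already met when the one before it is completed fails the run):
1. all four stones lie or stand in their places, released and at rest, with the lid still open (x of oval_center in the frame of case between -0.05 and 0.05 m and z of oval_center in the frame of case between 0 and 0.024 m and angle between each of oval_center, round_center, slab_center's own z axis and vertical below 0.2 rad and x of round_center in the frame of case between -0.05 and 0.05 m and z of round_center in the frame of case between 0 and 0.024 m and y of oval_center in the frame of case between -0.1 and 0.1 m and y of round_center in the frame of case between -0.1 and 0.1 m and ((y of oval_center in the frame of case above 0.012 m and y of round_center in the frame of case below -0.012 m) or (y of oval_center in the frame of case below -0.012 m and y of round_center in the frame of case above 0.012 m)) and horizontal distance between slab_center and tray below 0.045 m and z of slab_center in the frame of tray below 0.016 m and horizontal distance between tower_center and dish below 0.045 m and z of tower_center in the frame of dish below 0.045 m and angle between tower_center's own z axis and vertical below 0.15 rad and contact force between the fingers and oval below 0.1 N and contact force between the fingers and round below 0.1 N and contact force between the fingers and slab below 0.1 N and contact force between the fingers and tower below 0.1 N and linear speed of each of oval, round, slab, tower below 0.02 m/s and value of joint lid above 1 rad), for 0.2 s.
2. the lid is shut with all four stones still in place (x of oval_center in the frame of case between -0.05 and 0.05 m and z of oval_center in the frame of case between 0 and 0.024 m and angle between each of oval_center, round_center, slab_center's own z axis and vertical below 0.2 rad and x of round_center in the frame of case between -0.05 and 0.05 m and z of round_center in the frame of case between 0 and 0.024 m and y of oval_center in the frame of case between -0.1 and 0.1 m and y of round_center in the frame of case between -0.1 and 0.1 m and ((y of oval_center in the frame of case above 0.012 m and y of round_center in the frame of case below -0.012 m) or (y of oval_center in the frame of case below -0.012 m and y of round_center in the frame of case above 0.012 m)) and horizontal distance between slab_center and tray below 0.045 m and z of slab_center in the frame of tray below 0.016 m and horizontal distance between tower_center and dish below 0.045 m and z of tower_center in the frame of dish below 0.045 m and angle between tower_center's own z axis and vertical below 0.15 rad and value of joint lid below 0.05 rad), for 0.2 s.
At the end, for the whole second after the job is handed in: Oval and round stone flat (11 deg) in the case below its rim, one per bay; slab flat in the tray and tall stone upright (8 deg) in the dish, each centre within 45 mm of its container's centre; all released and at rest (under 20 mm/s); lid shut within 0.05 rad (all of step 2 and contact force between the fingers and oval below 0.1 N and contact force between the fingers and round below 0.1 N and contact force between the fingers and slab below 0.1 N and contact force between the fingers and tower below 0.1 N and linear speed of each of oval, round, slab, tower below 0.02 m/s); the robot touches nothing.
It fails at once if a stone is dropped or knocked about (it moves faster than 0.8 m/s while not held) ((linear speed of oval above 0.8 m/s and contact force between the fingers and oval below 0.05 N) or (linear speed of round above 0.8 m/s and contact force between the fingers and round below 0.05 N) or (linear speed of slab above 0.8 m/s and contact force between the fingers and slab below 0.05 N) or (linear speed of tower above 0.8 m/s and contact force between the fingers and tower below 0.05 N)).
It fails at once if the jar or the brush is moved by more than 20 mm (distance of any of jar, brush from where it was at the start of the episode above 0.02 m).
It also fails if it takes over 118 s, if anything falls off the work surface, if the arm or the gripper's body presses on something with over 40 N, if the wrist force passes 120 N, or if a joint passes its speed limit or range.

ROBOT

A 6-joint arm with a two-finger parallel gripper is mounted at the origin on the work surface. World frame = base frame: x ahead of the robot, y to its left, z up, the work surface at z = 0. Lengths are in m, angles in rad, forces in N, time in s.
With the tool pointing down it reaches from about 0.35 to 0.775 m from the base axis. Payload 5.5 kg.
Tool frame: the origin (TCP) lies midway between the tips of the shut fingers; the grasp point (between the pads) lies env.grasp_offset behind it (env.grasp_offset is the distance from the TCP to the grasp point, in m); z points along the fingers, y is the line along which they close (so a half turn about z gives the same grasp; the last joint's range is limited). The gripper opens to 85 mm and grips with 20 to 120 N. Pads are 22 mm wide; open, the fingers measure 114 mm over their backs; the gripper's body (76 mm by 85 mm) begins 54 mm behind the grasp point. The pads swing forward as they close: fully open they stand 13 mm farther back than shut.
Start: joints at [-1.46, 0.313, 0.046, 1.304, 0, 1.431], TCP at [0.143, -0.557, 0.231] pointing down, gripper open.
Joint ranges: [-2.76, 2.76], [-0.86, 1.69], [-1.03, 1.26], [-2.2, 2.34], [-1.47, 1.5], [-3.14, 3.14]. Speed limits (rad/s): [2.57, 2.57, 3.14, 3.14, 3.14, 3.14].

INTERFACE

Orientations are given as a unit quaternion [w, x, y, z].
In Python, from workcell import monitor, viewer, order, env gives the robot as it stands.
- The arm moves only by the tool carry_out, never from a script. Its argument "plan" is a list that holds one entry, the list of rows, each a list of 7 numbers: the turn, a rotation vector about the world's x, y, z in rad, then the shift along the world's x, y, z in mm, then the finger opening in mm, from 0 to 85.4. A call has 1 to 20 rows; each row is the pose to reach, as a shift and turn from the pose commanded when the call began; what a row does not reach only later rows make up. A row lasts 1/10 s, in which the tool goes at most 50 mm and 8.59 degrees, less where a joint would pass 70% of its speed; a pose out of reach is approached as far as the arm can. A call with a gripper value outside its range is refused whole. The fingers move at their own pace and stop on an object; "squeeze" is the grip in N (left out, the last holds). Time passes only in rows, so rows that repeat a pose let the fingers close. It gives the time, the measured TCP pose, the force, the opening and the grip force at its end, in the units of the state.
- monitor.get_state(): the state, without advancing time (a new reading comes with each control period).
- viewer.read_camera(name): name is "side" or "top"; returns the picture (480x640x3 uint8, red, green, blue); there is no depth.
- viewer.calibration(name): a dict with "K" (3x3 intrinsics, pixels), "eye" and "rotation" of the camera in the world. Camera axes: x right, y down, z forward; pixel columns grow to the right and rows downward; lengths in m; the calibration is good to about 2 mm. A picture is of the moment at which its call begins. calibration takes no time and is no camera call.
- order.hand_in(): hands the job in; it is judged then, once.
The state is a dict: "clock": time; "joint_pos": joint angles; "qvel": joint speeds; "tau": joint torques, N m; "tcp_pos": TCP position; "orientation": TCP orientation; "wrist_force": force on the tool from outside, world axes, zero at the start; "ft_torque": the same for the moment, N m; "finger_gap": finger opening in m; "grip_force": force on a finger pad.
Only numpy, scipy, OpenCV 4.12 (cv2) and the standard library are available. Lean on these libraries where they do the work, as an engineer would, in place of code of your own. Each camera call takes 0.05 s, during which the arm holds its last target. There are 200 camera calls.

## Working session

There is one attempt and no reset: what is moved stays moved. The work goes in short steps, Python scripts to look and compute and a tool call to move; the robot and the scene stay as the last step left them, time stands still between calls to the robot, and variables do not carry over. Pictures are saved under pics/ and viewed, at most 14 in all, crops included, and the job is handed in when it is done.

Besides the shell and the picture viewer there is one more tool, called by a JSON object that holds its "name" and its "arguments". carry_out: Moves the arm, as the interface text tells. Its arguments: {"type":"object","properties":{"plan":{"type":"array","items":{"type":"array","items":{"type":"array","items":{"type":"number"}}}},"squeeze":{"type":"number"}},"required":["plan"]}

```bash
ls; mkdir -p pics; python3 - <<'E'
from workcell import monitor, viewer, order, env
import cv2
for n in("top","side"):
    im=viewer.read_camera(n); cv2.imwrite(f"pics/{n}0.png",im[:,:,::-1])
    c=viewer.calibration(n); print(n,c)
print(monitor.get_state(), env.grasp_offset)
E
```

```text
pics
top {'K': array([[621.77258504,   0.        , 324.72270264],
       [  0.        , 621.77258504, 247.01200062],
       [  0.        ,   0.        ,   1.        ]]), 'eye': array([ 0.31233666, -0.12331219,  1.34253599]), 'rotation': array([ 0.06940976, -0.7025859 ,  0.70480135, -0.06935694])}
side {'K': array([[520.14647235,   0.        , 320.61173155],
       [  0.        , 520.14647235, 237.20493632],
       [  0.        ,   0.        ,   1.        ]]), 'eye': array([0.38324744, 0.62360609, 0.77568447]), 'rotation': array([ 0.04835275, -0.10717586,  0.91505453, -0.38581156])}
{'clock': 0.1, 'joint_pos': array([-1.45961513e+00,  3.13962217e-01,  4.50657363e-02,  1.30359274e+00,
        2.16137792e-06,  1.43118697e+00]), 'qvel': array([ 0.00061917, -0.00282894,  0.00341157, -0.00045027, -0.00062471,
        0.00014756]), 'tau': array([ 3.01974847e-03, -4.81721449e+01,  2.99246871e+01,  1.26876266e-02,
       -2.19594499e-04, -1.66683145e-05]), 'tcp_pos': array([ 0.14263165, -0.55654883,  0.23046605]), 'orientation': array([-8.46344808e-04,  9.92147953e-01,  1.25066870e-01,  1.31116238e-05]), 'wrist_force': array([-1.0872183 , -0.4348199 , -0.15780568]), 'ft_torque': array([0.03947994, 0.03322224, 0.00720038]), 'grip_force': 0.0, 'finger_gap': 0.08537864005342607} 0.0187
```

View pics/top0.png

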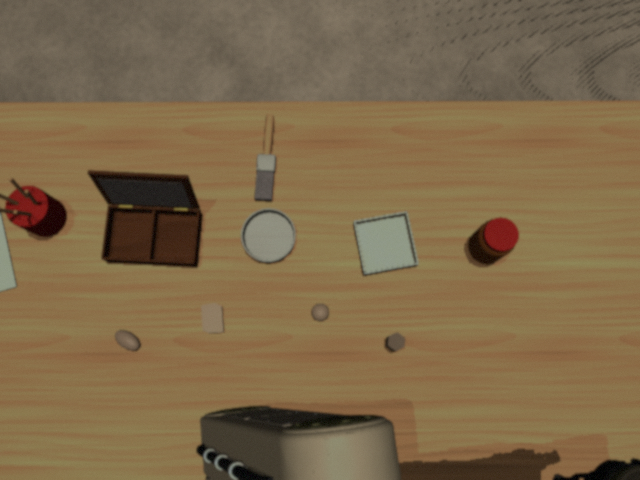

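View pics/side0.png

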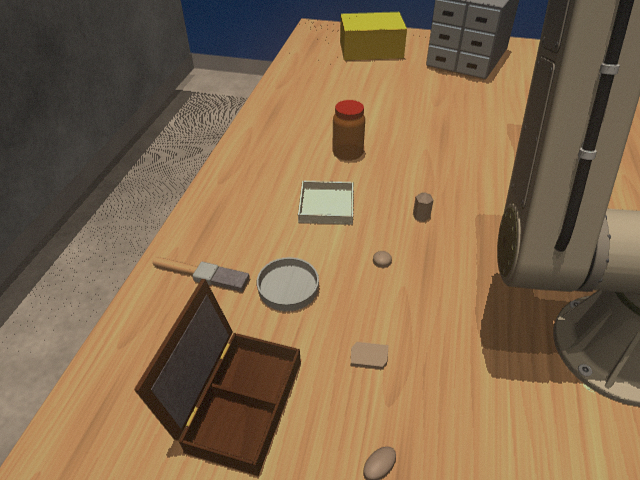

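The top view shows the oval at (128,340), slab (213,318), round (320,312), tower (396,342), dish (269,237), tray (385,244) and case rim from (106,205) to (201,265). The side view shows all four stones and the lid leaning back.

```bash
cat > h.py <<'E'
import numpy as np, cv2
from scipy.spatial.transform import Rotation as R
from workcell import monitor, viewer, order, env
def cast(n,px,z):
    c=viewer.calibration(n); q=c["rotation"]
    M=R.from_quat([*q[1:],q[0]]).as_matrix()
    d=M@np.linalg.inv(c["K"])@np.c_[np.atleast_2d(px),np.ones(len(np.atleast_2d(px)))].T
    return (c["eye"][:,None]+d*((z-c["eye"][2])/d[2])).T[:,:2]
def proj(n,P):
    c=viewer.calibration(n); q=c["rotation"]
    M=R.from_quat([*q[1:],q[0]]).as_matrix()
    p=c["K"]@(M.T@(np.atleast_2d(P)-c["eye"]).T); return (p[:2]/p[2]).T
def blob(im,seed,r,cond):
    x,y=seed; w=im[y-r:y+r,x-r:x+r]
    m=cond(w).astype(np.uint8)
    cs,_=cv2.findContours(m,cv2.RETR_EXTERNAL,cv2.CHAIN_APPROX_NONE)
    c=max(cs,key=cv2.contourArea); return c[:,0,:]+[x-r,y-r]
def sat(w): return cv2.cvtColor(w,cv2.COLOR_RGB2HSV)[:,:,1].astype(int)
E
python3 - <<'E'
from h import *
T=viewer.read_camera("top");S=viewer.read_camera("side")
seeds={"top":dict(oval=(128,340),slab=(213,318),round=(320,312),tower=(396,342),tray=(385,244),dish=(269,237)),
"side":dict(oval=(380,463),slab=(369,355),round=(382,258),tower=(423,207))}
for n,im in(("top",T),("side",S)):
  for k,(x,y) in seeds[n].items():
    r=40 if k in("tray","dish") else (24 if n=="top" else 30)
    if n=="side" and k=="oval": r=17
    w=im[y-r:y+r,x-r:x+r]; s=sat(w)
    t,_=cv2.threshold(s.astype(np.uint8),0,255,cv2.THRESH_OTSU)
    c=blob(im,(x,y),r,lambda w:sat(w)<t)
    z=dict(oval=.009,slab=.01,round=.009,tower=.052,tray=.025,dish=.025)[k]
    p=cast(n,c,z).astype(np.float32)
    (cx,cy),(a,b),ang=cv2.minAreaRect(p*1000)
    print(n,k,"t",t,"sat c",sat(im[y:y+1,x:x+1])[0,0],"rect",round(cx),round(cy),round(a),round(b),round(ang),"px",c.min(0),c.max(0))
print("case rim",cast("top",[(109,205),(202,210),(198,266),(103,260)],.04).round(3))
for n in("top","side"):
  print(n)
big=cv2.resize(T[150:370,80:440],None,fx=2.2,fy=2.2,interpolation=cv2.INTER_CUBIC); cv2.imwrite("pics/crop.png",big[:,:,::-1])
E
```

```text
top oval t 104.0 sat c 80 rect 378 298 57 32 47 px [115 330] [139 350]
top slab t 100.0 sat c 75 rect 424 118 64 45 6 px [201 303] [223 332]
top round t 102.0 sat c 78 rect 437 -112 34 34 14 px [312 304] [328 320]
top tower t 102.0 sat c 74 rect 371 -268 33 37 26 px [387 333] [404 350]
top tray t 73.0 sat c 32 rect 585 -255 123 122 10 px [353 211] [418 274]
top dish t 73.0 sat c 30 rect 602 -1 119 117 45 px [241 208] [295 262]
side oval t 106.0 sat c 79 rect 377 299 60 34 61 px [364 447] [395 479]
side slab t 108.0 sat c 86 rect 424 121 63 49 5 px [351 342] [388 368]
side round t 107.0 sat c 84 rect 436 -110 36 42 13 px [373 251] [391 266]
side tower t 110.0 sat c 99 rect 371 -238 36 93 2 px [414 193] [432 221]
case rim [[0.666 0.343]
 [0.654 0.141]
 [0.531 0.146]
 [0.545 0.348]]
top
side
```

View pics/crop.png

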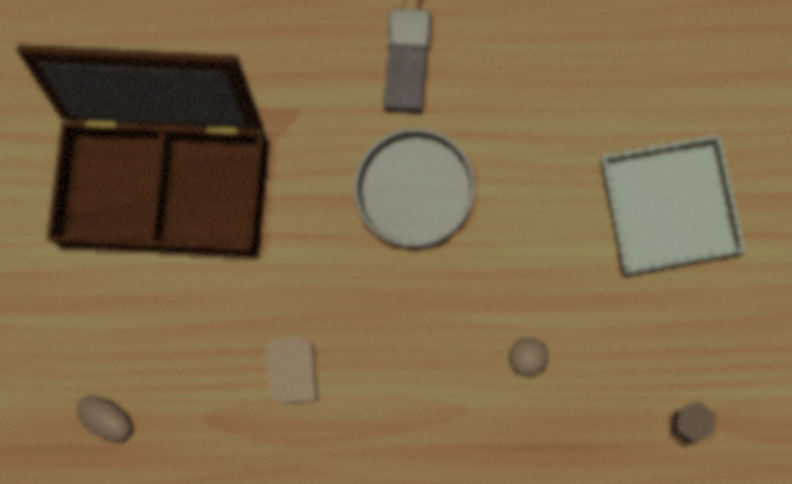

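The crop confirms the rim corners of the case, the hexagonal tower top and the slab's long side close to world x. Next I need angles for the oval, tower and lid.

```bash
python3 - <<'E'
from h import *
T=viewer.read_camera("top");S=viewer.read_camera("side")
for n,k,sd,r,z in(("top","oval",(128,340),24,.009),("side","oval",(380,463),17,.009),("top","slab",(213,318),24,.01),("side","slab",(369,355),30,.01)):
    im=T if n=="top" else S
    c=blob(im,sd,r,lambda w:sat(w)<104)
    e=cv2.fitEllipse((cast(n,c,z)*1000).astype(np.float32)); m=cv2.minAreaRect((cast(n,c,z)*1000).astype(np.float32))
    print(n,k,np.round([*e[0],*e[1],e[2]]),"rect",np.round([*m[0],*m[1],m[2]]))
w=cv2.resize(T[326:358,380:412],None,fx=16,fy=16,interpolation=cv2.INTER_CUBIC)
cv2.imwrite("pics/tower.png",w[:,:,::-1])
# lid: top edge in top view, hinge at z=.04
for a in (1.6,1.7,1.8,1.85):
    h=np.array([[.666,.343],[.654,.141]]); u=np.array([.998,-.06])
    P=np.c_[h-u*np.cos(a)*.132,[.04+.132*np.sin(a)]*2]
    print(a,proj("top",P).round(),proj("side",P).round())
E
```

```text
top oval [378. 297.  31.  57. 149.] rect [378. 297.  57.  32.  47.]
side oval [377. 299.  33.  58. 149.] rect [377. 299.  60.  34.  57.]
top slab [424. 118.  50.  71. 103.] rect [424. 118.  64.  47.   2.]
side slab [424. 121.  51.  70. 106.] rect [424. 122.  62.  49.   7.]
1.6 [[ 86. 185.]
 [189. 191.]] [[157. 391.]
 [223. 277.]]
1.7 [[ 87. 179.]
 [190. 185.]] [[148. 388.]
 [215. 275.]]
1.8 [[ 89. 173.]
 [191. 179.]] [[139. 387.]
 [208. 274.]]
1.85 [[ 90. 170.]
 [191. 176.]] [[135. 386.]
 [204. 274.]]
```

View pics/tower.png

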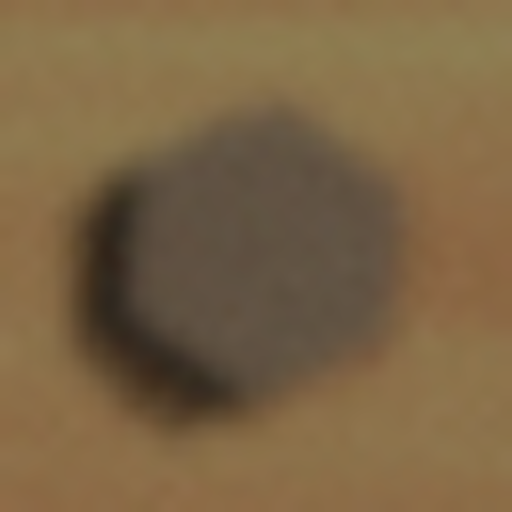

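The tower's flats lie at about 24°, 84° and -36° in the world, its centre is at (371,-269), and the lid is open about 1.83 rad. First I move above the tower.

{"name": "carry_out", "arguments": {"plan": [[[0, 0, 0.15, 30, 35, -10, 60], [0, 0, 0.3, 70, 80, -30, 60], [0, 0, 0.4, 110, 125, -50, 60], [0, 0, 0.5, 145, 170, -70, 60], [0, 0, 0.6, 175, 210, -90, 60], [0, 0, 0.7, 200, 245, -105, 60], [0, 0, 0.71, 218, 270, -115, 60], [0, 0, 0.71, 228, 288, -125, 60], [0, 0, 0.71, 228, 288, -131, 60], [0, 0, 0.71, 228, 288, -131, 60], [0, 0, 0.71, 228, 288, -131, 60]]], "squeeze": 30}}

```text
clock: 1.4
tcp_pos: [0.3708, -0.2699, 0.1007]
orientation: [0.0, 0.887, 0.462, -0.0]
wrist_force: [-0.5, 0.1, 0.5]
finger_gap: 0.06
grip_force: 0.0
```

```bash
python3 - <<'E'
from h import *
S=viewer.read_camera("side"); s=monitor.get_state(); print(s["tcp_pos"],s["orientation"],s["joint_pos"])
cv2.imwrite("pics/s1.png",cv2.resize(S[100:340,260:580],None,fx=2,fy=2)[:,:,::-1])
E
```

```text
[ 0.37075246 -0.2704188   0.10097067] [7.58558200e-04 8.87139587e-01 4.61500563e-01 8.64289659e-05] [-8.05225557e-01  1.75856743e-01 -4.69898161e-01  9.23537134e-01
 -2.61994326e-04  1.37699476e+00]
```

View pics/s1.png

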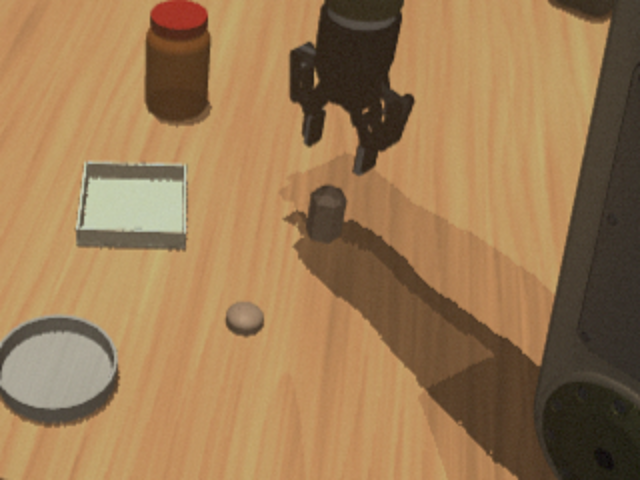

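The open gripper hangs straight above the tower with clear room on both sides. I descend and grip.

{"name": "carry_out", "arguments": {"plan": [[[0, 0, 0, 0, 0, -20, 60], [0, 0, 0, 0, 0, -45, 60], [0, 0, 0, 0, 0, -65, 60], [0, 0, 0, 0, 0, -80, 60], [0, 0, 0, 0, 0, -86, 60], [0, 0, 0, 0, 0, -86, 60], [0, 0, 0, 0, 0, -86, 45], [0, 0, 0, 0, 0, -86, 40], [0, 0, 0, 0, 0, -86, 30], [0, 0, 0, 0, 0, -86, 25], [0, 0, 0, 0, 0, -86, 25], [0, 0, 0, 0, 0, -86, 25], [0, 0, 0, 0, 0, -86, 25]]], "squeeze": 35}}

```text
clock: 2.75
tcp_pos: [0.3713, -0.2698, 0.0153]
orientation: [0.001, 0.887, 0.462, 0.0]
wrist_force: [-0.8, -1.1, 5.7]
finger_gap: 0.0335
grip_force: 35.1
```

{"name": "carry_out", "arguments": {"plan": [[[0, 0, 0, 0, 0, 15, 25], [0, 0, 0, 0, 0, 40, 25], [0, 0, 0, 0, 0, 60, 25], [0, 0, 0, 8, 10, 70, 25], [0, 0, 0, 25, 30, 70, 25], [0, 0, 0, 50, 58, 70, 25], [0, 0, 0, 75, 87, 70, 25], [0, 0, 0, 100, 117, 70, 25], [0, 0, 0, 125, 146, 70, 25], [0, 0, 0, 150, 175, 70, 25], [0, 0, 0, 175, 204, 70, 25], [0, 0, 0, 200, 233, 70, 25], [0, 0, 0, 217, 253, 70, 25], [0, 0, 0, 228, 265, 70, 25], [0, 0, 0, 231, 269, 70, 25], [0, 0, 0, 231, 269, 60, 25], [0, 0, 0, 231, 269, 45, 25], [0, 0, 0, 231, 269, 32, 25], [0, 0, 0, 231, 269, 30, 25], [0, 0, 0, 231, 269, 30, 25]]]}}

```text
clock: 4.75
tcp_pos: [0.6005, -0.0007, 0.0434]
orientation: [-0.001, 0.887, 0.462, -0.001]
wrist_force: [-0.4, -0.4, -1.1]
finger_gap: 0.0335
grip_force: 35.4
```

```bash
python3 - <<'E'
from h import *
S=viewer.read_camera("side"); s=monitor.get_state(); print(s["tcp_pos"],s["orientation"],s["joint_pos"],s["finger_gap"],s["wrist_force"])
cv2.imwrite("pics/s2.png",cv2.resize(S[140:340,200:440],None,fx=2.5,fy=2.5)[:,:,::-1])
E
```

```text
[ 0.60129988 -0.00064527  0.04422261] [-1.04222263e-04  8.87035429e-01  4.61701290e-01 -2.36872037e-04] [-1.34462038e-01  4.79601630e-01 -1.83566567e-01  9.08135399e-01
 -1.02761320e-04  2.04730622e+00] 0.03342535437569321 [ 1.18653946e+00 -1.03091057e-03 -2.41403955e+00]
```

View pics/s2.png

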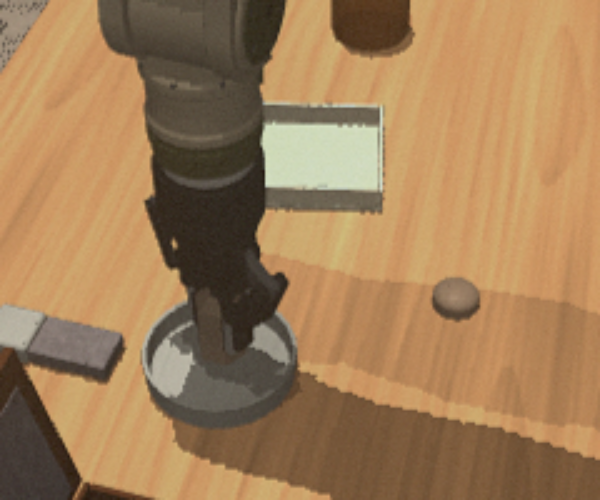

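The tower hangs upright over the dish centre, well inside the rim. I lower it gently and release.

{"name": "carry_out", "arguments": {"plan": [[[0, 0, 0, 0, 0, -8, 25], [0, 0, 0, 0, 0, -16, 25], [0, 0, 0, 0, 0, -20, 25], [0, 0, 0, 0, 0, -22.5, 25], [0, 0, 0, 0, 0, -24, 25], [0, 0, 0, 0, 0, -25, 25], [0, 0, 0, 0, 0, -25, 25], [0, 0, 0, 0, 0, -25, 25]]]}}

```text
clock: 5.6
tcp_pos: [0.6013, 0.0001, 0.0204]
orientation: [0.0, 0.887, 0.462, -0.0]
wrist_force: [-4.2, 0.9, 5.9]
finger_gap: 0.0331
grip_force: 36.2
```

{"name": "carry_out", "arguments": {"plan": [[[0, 0, 0, 0, 0, 0, 36], [0, 0, 0, 0, 0, 0, 40], [0, 0, 0, 0, 0, 0, 46], [0, 0, 0, 0, 0, 0, 48], [0, 0, 0, 0, 0, 0, 48], [0, 0, 0, 0, 0, 15, 48], [0, 0, 0, 0, 0, 40, 48], [0, 0, 0, 0, 0, 70, 48], [0, 0, 0, 0, 0, 95, 48], [0, 0, 0, 0, 0, 100, 48], [0, 0, 0, 0, 0, 100, 48]]]}}

```text
clock: 6.7
tcp_pos: [0.6025, -0.0001, 0.1202]
orientation: [0.001, 0.887, 0.462, 0.001]
wrist_force: [0.4, -0.0, 0.2]
finger_gap: 0.0481
grip_force: 0.0
```

{"name": "carry_out", "arguments": {"plan": [[[0, 0, 0.07, -20, -13, 0, 55], [0, 0, 0.18, -55, -37, 0, 55], [0, 0, 0.3, -90, -60, 0, 55], [0, 0, 0.42, -125, -83, 0, 55], [0, 0, 0.52, -152, -101, 0, 55], [0, 0, 0.55, -165, -110, -10, 55], [0, 0, 0.55, -165, -110, -40, 55], [0, 0, 0.55, -165, -110, -75, 55], [0, 0, 0.55, -165, -110, -100, 55], [0, 0, 0.55, -165, -110, -112, 55], [0, 0, 0.55, -165, -110, -116, 55], [0, 0, 0.55, -165, -110, -118, 55], [0, 0, 0.55, -165, -110, -119, 55], [0, 0, 0.55, -165, -110, -119, 55]]]}}

```text
clock: 8.1
tcp_pos: [0.4372, -0.1102, 0.0007]
orientation: [0.0, 0.728, 0.686, 0.0]
wrist_force: [0.8, -0.5, 0.3]
finger_gap: 0.0547
grip_force: 0.0
```

{"name": "carry_out", "arguments": {"plan": [[[0, 0, 0, 0, 0, 0, 45], [0, 0, 0, 0, 0, 0, 40], [0, 0, 0, 0, 0, 0, 35], [0, 0, 0, 0, 0, 0, 30], [0, 0, 0, 0, 0, 0, 30], [0, 0, 0, 0, 0, 0, 30], [0, 0, 0, 0, 0, 0, 30]]], "squeeze": 30}}

```text
clock: 8.8
tcp_pos: [0.4371, -0.1102, 0.0011]
orientation: [0.001, 0.728, 0.686, 0.0]
wrist_force: [-1.2, 0.3, 4.9]
finger_gap: 0.0359
grip_force: 29.6
```

{"name": "carry_out", "arguments": {"plan": [[[0, 0, 0, 0, 0, 4, 30], [0, 0, 0, 0, 0, 10, 30], [0, 0, 0, 0, 0, 20, 30], [0, 0, 0, 0, 0, 30, 30], [0, 0, 0, 0, 0, 30, 30], [0, 0, 0, 0, 0, 30, 30]]]}}

```text
clock: 9.4
tcp_pos: [0.4372, -0.1103, 0.0309]
orientation: [0.001, 0.728, 0.686, 0.0]
wrist_force: [-0.3, 0.0, -0.8]
finger_gap: 0.0359
grip_force: 30.1
```

```bash
python3 - <<'E'
from h import *
S=viewer.read_camera("side"); s=monitor.get_state(); print(s["tcp_pos"],s["finger_gap"],s["wrist_force"])
a=cv2.resize(S[200:290,220:320],None,fx=4,fy=4); b=cv2.resize(S[200:290,340:440],None,fx=4,fy=4)
cv2.imwrite("pics/s3.png",np.hstack([a,b])[:,:,::-1])
E
```

```text
[ 0.43677548 -0.11008315  0.03047002] 0.03626659462900888 [ 0.51562773 -0.03881254 -0.23510137]
```

View pics/s3.png

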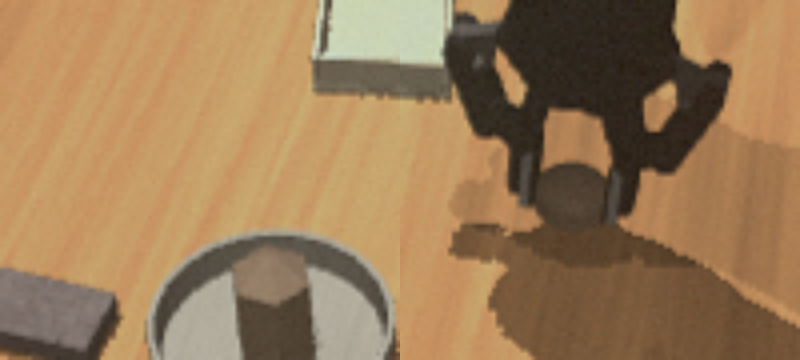

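The left crop shows the tower standing upright in the dish; the right crop shows the round stone held level between the pads. I carry it to the right bay.

{"name": "carry_out", "arguments": {"plan": [[[0, 0, 0, 3, 5, 20, 30], [0, 0, 0, 12, 23, 40, 30], [0, 0, 0, 28, 55, 58, 30], [0, 0, 0, 46, 90, 60, 30], [0, 0, 0, 64, 125, 60, 30], [0, 0, 0, 82, 160, 60, 30], [0, 0, 0, 100, 195, 60, 30], [0, 0, 0, 118, 230, 60, 30], [0, 0, 0, 136, 265, 60, 30], [0, 0, 0, 149, 290, 60, 30], [0, 0, 0, 156, 303, 60, 30], [0, 0, 0, 157, 305, 50, 30], [0, 0, 0, 157, 305, 30, 30], [0, 0, 0, 157, 305, 10, 30], [0, 0, 0, 157, 305, -5, 30], [0, 0, 0, 157, 305, -15, 30], [0, 0, 0, 157, 305, -20, 30], [0, 0, 0, 157, 305, -23, 30], [0, 0, 0, 157, 305, -25, 30], [0, 0, 0, 157, 305, -25, 30]]]}}

```text
clock: 11.45
tcp_pos: [0.5942, 0.1949, 0.0063]
orientation: [0.0, 0.728, 0.686, 0.001]
wrist_force: [0.5, 0.0, -0.3]
finger_gap: 0.0358
grip_force: 30.2
```

{"name": "carry_out", "arguments": {"plan": [[[0, 0, 0, 0, 0, 0, 36], [0, 0, 0, 0, 0, 0, 39], [0, 0, 0, 0, 0, 0, 42], [0, 0, 0, 0, 0, 0, 46], [0, 0, 0, 0, 0, 0, 46], [0, 0, 0, 0, 0, 10, 46], [0, 0, 0, 0, 0, 40, 46], [0, 0, 0, 0, 0, 75, 46], [0, 0, 0, 0, 0, 94, 46], [0, 0, 0, 0, 0, 94, 46]]]}}

```text
clock: 12.45
tcp_pos: [0.5964, 0.1955, 0.1038]
orientation: [0.002, 0.728, 0.686, 0.003]
wrist_force: [0.4, 1.1, -0.2]
finger_gap: 0.046
grip_force: 0.0
```

{"name": "carry_out", "arguments": {"plan": [[[0, 0, 0.05, -15, -7, 0, 60], [0, 0, 0.17, -45, -20, 0, 60], [0, 0, 0.31, -80, -35, 0, 60], [0, 0, 0.46, -115, -50, 0, 60], [0, 0, 0.6, -145, -64, 0, 60], [0, 0, 0.75, -165, -73, 0, 60], [0, 0, 0.9, -170, -75, 0, 60], [0, 0, 1.05, -170, -75, 0, 60], [0, 0, 1.2, -170, -75, 0, 60], [0, 0, 1.35, -170, -75, 0, 60], [0, 0, 1.5, -170, -75, 0, 60], [0, 0, 1.62, -170, -75, 0, 60], [0, 0, 1.69, -170, -75, -10, 60], [0, 0, 1.71, -170, -75, -35, 60], [0, 0, 1.71, -170, -75, -65, 60], [0, 0, 1.71, -170, -75, -85, 60], [0, 0, 1.71, -170, -75, -95, 60], [0, 0, 1.71, -170, -75, -98, 60], [0, 0, 1.71, -170, -75, -100, 60], [0, 0, 1.71, -170, -75, -100, 60]]]}}

```text
clock: 14.45
tcp_pos: [0.4243, 0.12, -0.0001]
orientation: [0.001, -0.04, 0.999, 0.0]
wrist_force: [0.3, -0.7, 0.3]
finger_gap: 0.0598
grip_force: 0.0
```

{"name": "carry_out", "arguments": {"plan": [[[0, 0, 0, 0, 0, 0, 52], [0, 0, 0, 0, 0, 0, 48], [0, 0, 0, 0, 0, 0, 44], [0, 0, 0, 0, 0, 0, 38], [0, 0, 0, 0, 0, 0, 36], [0, 0, 0, 0, 0, 0, 36], [0, 0, 0, 0, 0, 0, 36]]]}}

```text
clock: 15.15
tcp_pos: [0.4243, 0.1199, 0.0001]
orientation: [0.001, -0.04, 0.999, -0.0]
wrist_force: [-0.8, -1.2, 4.6]
finger_gap: 0.043
grip_force: 30.4
```

{"name": "carry_out", "arguments": {"plan": [[[0, 0, 0, 0, 0, 5, 36], [0, 0, 0, 0, 0, 15, 36], [0, 0, 0, 0, 0, 35, 36], [0, 0, 0, 0, 0, 55, 36], [0, 0, 0, 0, 0, 60, 36], [0, 0, 0, 0, 0, 60, 36]]]}}

```text
clock: 15.75
tcp_pos: [0.4246, 0.1201, 0.0604]
orientation: [0.001, -0.04, 0.999, 0.0]
wrist_force: [-0.2, 0.3, -0.6]
finger_gap: 0.0425
grip_force: 31.0
```

```bash
python3 - <<'E'
from h import *
S=viewer.read_camera("side"); s=monitor.get_state(); print(s["tcp_pos"],s["finger_gap"],s["wrist_force"],s["joint_pos"])
a=cv2.resize(S[290:470,130:430],None,fx=2.6,fy=2.6)
cv2.imwrite("pics/s4.png",a[:,:,::-1])
E
```

```text
[0.42387994 0.12000355 0.05951171] 0.04274471010252118 [-0.41100582 -0.78793407 -1.10423821] [ 9.31701506e-02  1.90017598e-01 -5.71007759e-01  8.08868754e-01
  1.57311332e-04  1.39769181e-02]
```

View pics/s4.png

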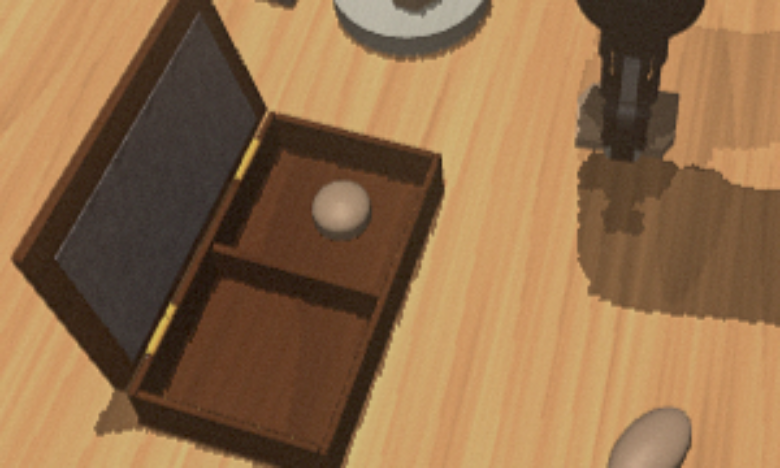

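The round stone lies flat in the far bay of this view, and the slab is held level. I take the slab to the tray.

{"name": "carry_out", "arguments": {"plan": [[[0, 0, 0, 4, -9, 8, 36], [0, 0, 0, 14, -32, 12, 36], [0, 0, 0.02, 29, -66, 12, 36], [0, 0, 0.04, 45, -104, 12, 36], [0, 0, 0.06, 61, -142, 12, 36], [0, 0, 0.08, 77, -180, 12, 36], [0, 0, 0.08, 93, -218, 12, 36], [0, 0, 0.08, 109, -255, 12, 36], [0, 0, 0.08, 125, -292, 12, 36], [0, 0, 0.08, 141, -328, 12, 36], [0, 0, 0.08, 153, -356, 10, 36], [0, 0, 0.08, 160, -371, 5, 36], [0, 0, 0.08, 161, -374, -5, 36], [0, 0, 0.08, 161, -374, -20, 36], [0, 0, 0.08, 161, -374, -35, 36], [0, 0, 0.08, 161, -374, -46, 36], [0, 0, 0.08, 161, -374, -52, 36], [0, 0, 0.08, 161, -374, -54.5, 36], [0, 0, 0.08, 161, -374, -55.5, 36], [0, 0, 0.08, 161, -374, -55.5, 36]]]}}

```text
clock: 17.8
tcp_pos: [0.5851, -0.2539, 0.0044]
orientation: [0.0, -0.08, 0.997, -0.0]
wrist_force: [0.3, -0.4, -0.8]
finger_gap: 0.0429
grip_force: 31.0
```

{"name": "carry_out", "arguments": {"plan": [[[0, 0, 0, 0, 0, 0, 43], [0, 0, 0, 0, 0, 0, 46], [0, 0, 0, 0, 0, 0, 50], [0, 0, 0, 0, 0, 0, 54], [0, 0, 0, 0, 0, 0, 54], [0, 0, 0, 0, 0, 10, 54], [0, 0, 0, 0, 0, 40, 54], [0, 0, 0, 0, 0, 75, 54], [0, 0, 0, 0, 0, 95.5, 54], [0, 0, 0, 0, 0, 95.5, 54]]]}}

```text
clock: 18.8
tcp_pos: [0.5872, -0.2555, 0.1042]
orientation: [0.003, -0.08, 0.997, -0.002]
wrist_force: [-0.3, 1.1, -0.7]
finger_gap: 0.054
grip_force: 0.0
```

{"name": "carry_out", "arguments": {"plan": [[[0, 0, 0.03, -8, 22, 0, 55], [0, 0, 0.1, -23, 62, 0, 55], [0, 0, 0.18, -40, 108, 0, 55], [0, 0, 0.27, -57, 154, 0, 55], [0, 0, 0.36, -74, 200, 0, 55], [0, 0, 0.45, -92, 246, 0, 55], [0, 0, 0.54, -109, 292, 0, 55], [0, 0, 0.63, -127, 338, 0, 55], [0, 0, 0.72, -144, 384, 0, 55], [0, 0, 0.8, -161, 430, 0, 55], [0, 0, 0.85, -178, 476, 0, 55], [0, 0, 0.87, -194, 519, 0, 55], [0, 0, 0.87, -204, 545, 0, 55], [0, 0, 0.87, -207, 552, -15, 55], [0, 0, 0.87, -207, 552, -40, 55], [0, 0, 0.87, -207, 552, -70, 55], [0, 0, 0.87, -207, 552, -88, 55], [0, 0, 0.87, -207, 552, -96, 55], [0, 0, 0.87, -207, 552, -99, 55], [0, 0, 0.87, -207, 552, -99.5, 55]]]}}

```text
clock: 20.8
tcp_pos: [0.3778, 0.298, -0.0001]
orientation: [-0.0, -0.492, 0.871, 0.0]
wrist_force: [0.2, 0.0, 0.1]
finger_gap: 0.0547
grip_force: 0.0
```

{"name": "carry_out", "arguments": {"plan": [[[0, 0, 0, 0, 0, 0, 48], [0, 0, 0, 0, 0, 0, 42], [0, 0, 0, 0, 0, 0, 36], [0, 0, 0, 0, 0, 0, 30], [0, 0, 0, 0, 0, 0, 27], [0, 0, 0, 0, 0, 0, 27], [0, 0, 0, 0, 0, 0, 27]]]}}

```text
clock: 21.5
tcp_pos: [0.3783, 0.2982, 0.0007]
orientation: [0.001, -0.492, 0.871, -0.0]
wrist_force: [-0.1, -1.1, 6.5]
finger_gap: 0.0322
grip_force: 29.8
```

{"name": "carry_out", "arguments": {"plan": [[[0, 0, 0, 0, 0, 5, 27], [0, 0, 0, 0, 0, 15, 27], [0, 0, 0, 0, 0, 35, 27], [0, 0, 0, 0, 0, 55, 27], [0, 0, 0, 0, 0, 60, 27], [0, 0, 0, 0, 0, 60, 27]]]}}

```text
clock: 22.1
tcp_pos: [0.3785, 0.2984, 0.0609]
orientation: [0.001, -0.492, 0.87, 0.0]
wrist_force: [0.2, 0.5, -1.1]
finger_gap: 0.0322
grip_force: 30.1
```

```bash
python3 - <<'E'
from h import *
S=viewer.read_camera("side"); s=monitor.get_state(); print(s["tcp_pos"],s["finger_gap"],s["wrist_force"],s["joint_pos"])
a=cv2.resize(S[160:480,130:470],None,fx=1.8,fy=1.8)
cv2.imwrite("pics/s5.png",a[:,:,::-1])
E
```

```text
[0.3778434  0.29802303 0.05996304] 0.03188326893132708 [ 0.64236717 -0.74317665 -1.26518249] [ 5.00750187e-01  2.60032797e-01 -4.75689420e-01  8.34346923e-01
  1.20179521e-04 -5.28433317e-01]
```

View pics/s5.png

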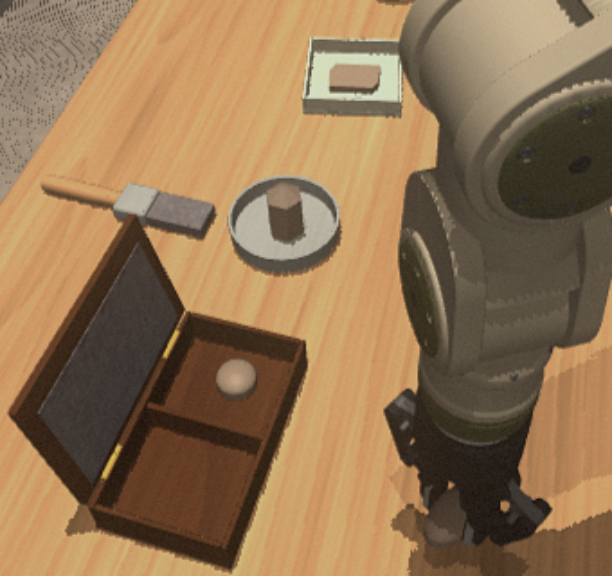

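The slab lies flat in the tray, the tower stands in the dish, and the oval is held. I carry it to the near (left) bay.

{"name": "carry_out", "arguments": {"plan": [[[0, 0, 0.03, 5, 0, 12, 27], [0, 0, 0.09, 20, 0, 25, 27], [0, 0, 0.16, 48, 0, 30, 27], [0, 0, 0.24, 80, -1, 30, 27], [0, 0, 0.32, 115, -2, 30, 27], [0, 0, 0.4, 150, -3, 30, 27], [0, 0, 0.46, 182, -3, 30, 27], [0, 0, 0.48, 207, -3, 30, 27], [0, 0, 0.48, 219, -3, 30, 27], [0, 0, 0.48, 222, -3, 25, 27], [0, 0, 0.48, 222, -3, 10, 27], [0, 0, 0.48, 222, -3, -8, 27], [0, 0, 0.48, 222, -3, -25, 27], [0, 0, 0.48, 222, -3, -38, 27], [0, 0, 0.48, 222, -3, -47, 27], [0, 0, 0.48, 222, -3, -51, 27], [0, 0, 0.48, 222, -3, -53, 27], [0, 0, 0.48, 222, -3, -54.5, 27], [0, 0, 0.48, 222, -3, -55, 27], [0, 0, 0.48, 222, -3, -55, 27]]]}}

```text
clock: 24.15
tcp_pos: [0.6001, 0.2952, 0.0058]
orientation: [0.001, -0.685, 0.729, -0.0]
wrist_force: [-0.9, -0.1, 2.4]
finger_gap: 0.0322
grip_force: 30.5
```

{"name": "carry_out", "arguments": {"plan": [[[0, 0, 0, 0, 0, 0, 32], [0, 0, 0, 0, 0, 0, 35], [0, 0, 0, 0, 0, 0, 39], [0, 0, 0, 0, 0, 0, 43], [0, 0, 0, 0, 0, 0, 43], [0, 0, 0, 0, 0, 10, 43], [0, 0, 0, 0, 0, 40, 43], [0, 0, 0, 0, 0, 75, 43], [0, 0, 0, -15, 0, 95, 43], [0, 0, 0, -40, 0, 115, 43], [0, 0, 0, -60, 0, 145, 43], [0, 0, 0, -60, 0, 185, 20], [0, 0, 0, -60, 0, 225, 0], [0, 0, 0, -60, 0, 245, 0], [0, 0, 0, -60, 0, 245, 0]]]}}

```text
clock: 25.65
tcp_pos: [0.5414, 0.2957, 0.2549]
orientation: [0.004, -0.685, 0.728, -0.002]
wrist_force: [1.7, 0.2, 0.4]
finger_gap: -0.0002
grip_force: 0.0
```

```bash
python3 - <<'E'
from h import *
S=viewer.read_camera("side"); s=monitor.get_state(); print(s["tcp_pos"],s["finger_gap"],s["wrist_force"],s["joint_pos"])
a=cv2.resize(S[160:480,100:420],None,fx=1.8,fy=1.8)
cv2.imwrite("pics/s6.png",a[:,:,::-1])
E
```

```text
[0.54058862 0.29532494 0.25235312] -0.00013613523391766446 [ 0.31889531  0.47262249 -1.10201189] [ 3.69752187e-01  3.87697095e-01  2.03921616e-01  1.38249927e+00
  1.89572253e-05 -1.13949872e+00]
```

View pics/s6.png

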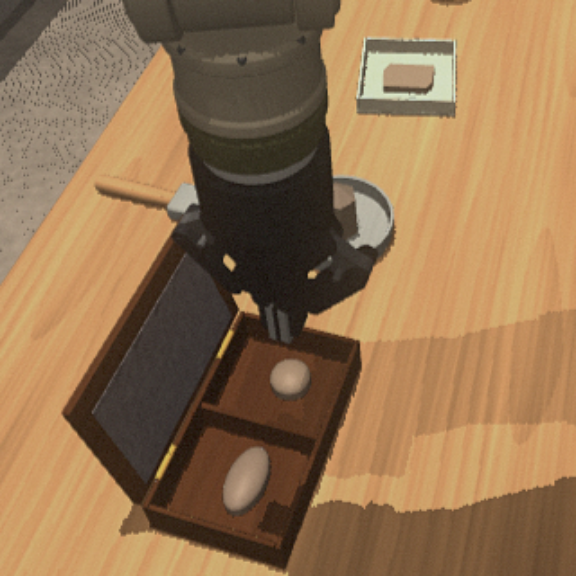

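All four stones are in place: the oval in the near bay, round in the far bay, slab in the tray and tower in the dish. The lid is still open, so I move the shut fingers over and behind it.

{"name": "carry_out", "arguments": {"plan": [[[0, 0, -0.14, 8, -10, 0, 0], [0, 0, -0.28, 25, -25, 0, 0], [0, 0, -0.42, 45, -40, 0, 0], [0, 0, -0.56, 68, -55, 0, 0], [0, 0, -0.7, 92, -70, 0, 0], [0, 0, -0.84, 116, -82, 0, 0], [0, 0, -0.98, 138, -90, 0, 0], [0, 0, -1.12, 158, -94, 0, 0], [0, 0, -1.26, 174, -94, 0, 0], [0, 0, -1.4, 184, -94, 0, 0], [0, 0, -1.52, 190, -94, 0, 0], [0, 0, -1.57, 190, -94, 0, 0], [0, 0, -1.57, 190, -94, 0, 0], [0, 0, -1.57, 190, -94, 0, 0]]]}}

```text
clock: 27.1
tcp_pos: [0.7292, 0.2009, 0.2484]
orientation: [-0.001, 0.03, 1.0, -0.0]
wrist_force: [0.5, 0.8, 1.0]
finger_gap: 0.0004
grip_force: 0.0
```

```bash
python3 - <<'E'
from h import *
S=viewer.read_camera("side"); s=monitor.get_state(); print(s["tcp_pos"],s["orientation"],s["wrist_force"],s["joint_pos"])
a=cv2.resize(S[180:460,100:400],None,fx=2,fy=2)
cv2.imwrite("pics/s7.png",a[:,:,::-1])
E
```

```text
[0.72927501 0.20090415 0.24881721] [-8.35485143e-04  2.98198793e-02  9.99554934e-01 -1.05232031e-04] [ 0.10209455 -0.63904977  0.08620092] [1.62815173e-01 7.29600434e-01 7.64379489e-01 1.60725574e+00
 1.13336621e-04 2.22463700e-01]
```

View pics/s7.png

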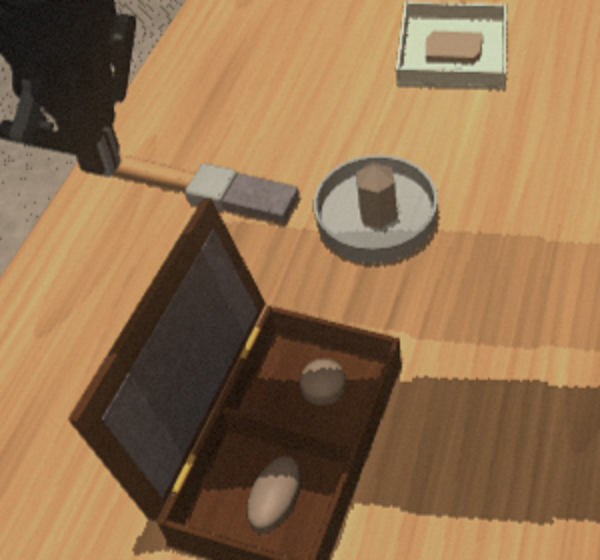

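The shut fingers are at (729,201,249), above and behind the lid with clear space. I descend behind it, then sweep along the hinge arc.

{"name": "carry_out", "arguments": {"plan": [[[0, 0, 0, 0, 0, -20, 0], [0, 0, 0, 0, 0, -50, 0], [0, 0, 0, 0, 0, -80, 0], [0, 0, 0, 0, 0, -105, 0], [0, 0, 0, 0, 0, -115, 0], [0, 0, 0, 0, 0, -115, 0], [0, 0, 0, -8, 0, -115, 0], [0, 0, 0, -16, 1, -115, 0], [0, 0, 0, -24, 1, -115, 0], [0, 0, 0, -32, 2, -115, 0], [0, 0, 0, -40, 2, -114, 0], [0, 0, 0, -48, 3, -112, 0], [0, 0, 0, -56, 3, -110, 0]]]}}

```text
clock: 28.45
tcp_pos: [0.6732, 0.2041, 0.1402]
orientation: [0.0, 0.03, 1.0, 0.0]
wrist_force: [1.1, -0.1, -2.0]
finger_gap: 0.0
grip_force: 1.1
```

{"name": "carry_out", "arguments": {"plan": [[[0, 0, 0, -10, 0.5, 0, 0], [0, 0, 0, -25, 1.5, -2, 0], [0, 0, 0, -39, 2, -6, 0], [0, 0, 0, -53, 3, -12, 0], [0, 0, 0, -65.5, 4, -20, 0], [0, 0, 0, -77, 4.5, -30, 0], [0, 0, 0, -86.5, 5, -41.5, 0], [0, 0, 0, -94, 5.5, -54.5, 0], [0, 0, 0, -100.5, 6, -68, 0], [0, 0, 0, -103, 6, -77, 0], [0, 0, 0, -104, 6, -84, 0], [0, 0, 0, -105, 6, -89, 0], [0, 0, 0, -105, 6, -92, 0], [0, 0, 0, -105, 6, -93, 0], [0, 0, 0, -105, 6, -93.5, 0], [0, 0, 0, -105, 6, -93.5, 0]]]}}

```text
clock: 30.05
tcp_pos: [0.5682, 0.2099, 0.0484]
orientation: [-0.0, 0.03, 1.0, 0.0]
wrist_force: [-7.6, -2.1, 14.8]
finger_gap: 0.0
grip_force: 7.4
```

Contact shows at z ≈ 0.048, which is the top of a shut lid. I retreat and check.

{"name": "carry_out", "arguments": {"plan": [[[0, 0, 0, 0, 0, 0, 0], [0, 0, 0, 0, 0, 10, 0], [0, 0, 0, 0, 0, 40, 0], [0, 0, 0, -20, 0, 80, 0], [0, 0, 0, -60, 0, 120, 0], [0, 0, 0, -100, 0, 150, 0], [0, 0, 0, -130, -20, 170, 0], [0, 0, 0, -150, -50, 190, 0], [0, 0, 0, -160, -90, 200, 0], [0, 0, 0, -160, -110, 200, 0], [0, 0, 0, -160, -110, 200, 0], [0, 0, 0, -160, -110, 200, 0]]]}}

```text
clock: 31.25
tcp_pos: [0.4092, 0.0998, 0.2468]
orientation: [0.001, 0.031, 1.0, 0.0]
wrist_force: [-0.7, 0.6, 0.3]
finger_gap: 0.0002
grip_force: 0.0
```

```bash
python3 - <<'E'
from h import *
S=viewer.read_camera("side"); s=monitor.get_state(); print(s["tcp_pos"],s["wrist_force"],s["qvel"].round(3))
a=cv2.resize(S[100:480,100:480],None,fx=1.55,fy=1.55)
cv2.imwrite("pics/s8.png",a[:,:,::-1])
E
```

```text
[0.40908652 0.10023599 0.24643404] [ 0.41077002  1.00204984 -0.84804179] [ 0.017  0.012 -0.001 -0.002 -0.001 -0.004]
```

View pics/s8.png

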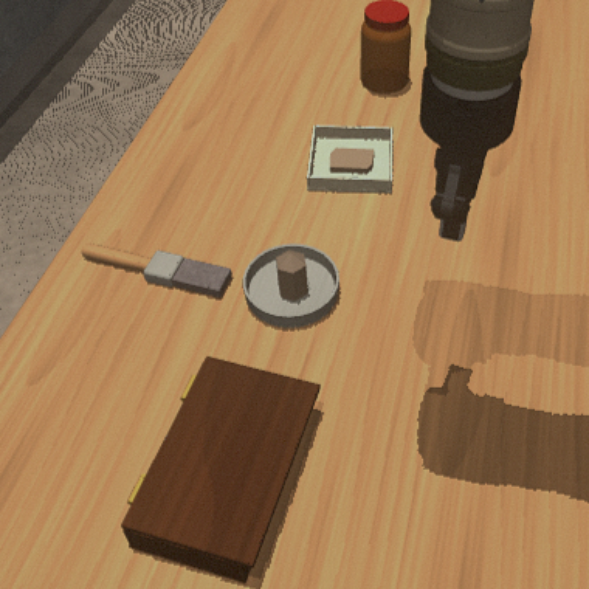

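The lid is shut flat on the case, the slab and tower are in place, the jar and brush haven't moved, and the arm is clear.

```bash
python3 -c "
from workcell import order
print(order.hand_in())"
```

```text
the job is handed in; nothing more can be done
None
```

The job is handed in at about 31 s of the 118 s allowed: oval and round stones one per bay in the case, slab flat in the tray, tall stone upright in the dish, lid shut, and jar and brush not touched; the hand-in returned no verdict.

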